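# Check two press bolts on the thread gauges

### The job

Sort the two steel press bolts by thread pitch: lay the coarse-threaded bolt in the saddles of the gauge plate with the broad notches, and the fine-threaded bolt in the saddles of the gauge plate with the fine notches, in either order. Each should lie level and well seated along its gauge, with both saddles under the shank and the end hexagons outside them; set them down, do not drop them, and let go. The smooth brass pin is not part of the job.

Things in the scene. Friction and masses are not known exactly. Their poses are not given: they have to be found in the camera images.
- coarse_bolt: Coarse-threaded: 6 mm bright rings, 6 mm dark grooves (12 mm pitch). Steel bolt, 150 mm long, lying level: round shank 20 mm dia., 122 mm long, between two equal hexagons 14 mm long, 30 mm across flats. About 0.4 kg, balanced at its middle. Origin on the shank axis at mid-length, 15 mm above the bench; x along the shank; both ends alike.
- fine_bolt: Fine-threaded: 2 mm rings and grooves (4 mm pitch), like close ribbing. Steel bolt, 150 mm long, lying level: round shank 20 mm dia., 122 mm long, between two equal hexagons 14 mm long, 30 mm across flats. About 0.4 kg, balanced at its middle. Origin on the shank axis at mid-length, 15 mm above the bench; x along the shank; both ends alike.
- coarse_gauge: Gauge with broad notches: 12 teeth on each long side, 12 mm pitch (6 mm tooth, 6 mm gap). Fixed black plate 150 x 64 x 8 mm, brass teeth out to 78 mm. Two grey V saddles at x = +-38 mm, 14 mm long, mouth 44 wide, 44 high, 55 over all. Between them, free but for a strip 6 wide, 25 high. A seated bolt lies along x, axis 36 mm above the bench. Origin: underside centre; z up.
- fine_gauge: Gauge with fine notches: 37 teeth on each long side, 4 mm pitch (2 mm tooth, 2 mm gap). Fixed black plate 150 x 64 x 8 mm, brass teeth out to 78 mm. Two grey V saddles at x = +-38 mm, 14 mm long, mouth 44 wide, 44 high, 55 over all. Between them, free but for a strip 6 wide, 25 high. A seated bolt lies along x, axis 36 mm above the bench. Origin: underside centre; z up.
Mind the look-alikes: they are no part of the job. What is shaped like the fine_gauge but green or pink is not meant. What is shaped like the coarse_bolt but turquoise is not meant.

How it is judged:
At the end, for the whole second after the job is handed in: Each bolt rests, still and released, in the saddles of its own gauge (coarse on coarse, fine on fine): its middle within 18 mm of the gauge's middle lengthwise and 10 mm sideways, its axis 28 to 43 mm above the gauge's underside and within 10 degrees of the gauge's long direction, either way round (x of coarse_bolt in the frame of coarse_gauge between -0.018 and 0.018 m and y of coarse_bolt in the frame of coarse_gauge between -0.01 and 0.01 m and z of coarse_bolt in the frame of coarse_gauge between 0.028 and 0.043 m and angle between the x axis of coarse_bolt and the x axis of coarse_gauge, either way round below 0.175 rad and linear speed of each of coarse_bolt, fine_bolt below 0.02 m/s and contact force between each of coarse_bolt, fine_bolt and the fingers below 0.1 N and contact force between coarse_bolt and coarse_gauge above 1 N and x of fine_bolt in the frame of fine_gauge between -0.018 and 0.018 m and y of fine_bolt in the frame of fine_gauge between -0.01 and 0.01 m and z of fine_bolt in the frame of fine_gauge between 0.028 and 0.043 m and angle between the x axis of fine_bolt and the x axis of fine_gauge, either way round below 0.175 rad and contact force between fine_bolt and fine_gauge above 1 N); the robot touches nothing.
It fails at once if a bolt is dropped or slammed on a gauge: moving faster than 0.7 m/s within 60 mm of a gauge's middle and less than 20 mm above its seat ((horizontal distance between coarse_bolt and coarse_gauge below 0.06 m and z of coarse_bolt in the frame of coarse_gauge below 0.056 m and linear speed of coarse_bolt above 0.7 m/s) or (horizontal distance between coarse_bolt and fine_gauge below 0.06 m and z of coarse_bolt in the frame of fine_gauge below 0.056 m and linear speed of coarse_bolt above 0.7 m/s) or (horizontal distance between fine_bolt and coarse_gauge below 0.06 m and z of fine_bolt in the frame of coarse_gauge below 0.056 m and linear speed of fine_bolt above 0.7 m/s) or (horizontal distance between fine_bolt and fine_gauge below 0.06 m and z of fine_bolt in the frame of fine_gauge below 0.056 m and linear speed of fine_bolt above 0.7 m/s)).
It also fails if it takes over 61 s, if anything falls off the work surface, if the arm or the gripper's body presses on something with over 40 N, if the wrist force passes 120 N, or if a joint passes its speed limit or range.

### The arm

A 6-joint arm with a two-finger parallel gripper is mounted at the origin on the work surface. World frame = base frame: x ahead of the robot, y to its left, z up, the work surface at z = 0. Lengths are in m, angles in rad, forces in N, time in s.
With the tool pointing down it reaches from about 0.35 to 0.925 m from the base axis. Payload 6.4 kg.
Tool frame: the origin (TCP) lies midway between the tips of the shut fingers; the grasp point (between the pads) lies 19 mm behind it; z points along the fingers, y is the direction in which the jaws open and shut (so a half turn about z gives the same grasp; the last joint's range is limited). The gripper opens to 94 mm and grips with 3 to 60 N. Pads are 16 mm wide; open, the fingers measure 119 mm over their backs; the gripper's body (75 mm by 177 mm) begins 78 mm behind the grasp point.
Start: joints at [1.06, 0.245, 1.558, -0, 1.339, -0.174], TCP at [0.215, 0.613, 0.177] pointing down, gripper open.
Joint ranges: [-3.13, 3.13], [-1.02, 2.26], [0.13, 2.54], [-0.95, 4.09], [0.21, 2.88], [-2.74, 2.74]. Speed limits (rad/s): [2.57, 2.57, 3.14, 3.14, 3.14, 3.14].

### API

Orientations are given as [roll, pitch, yaw] about the fixed x, y, z axes, in that order (R = Rz(yaw) Ry(pitch) Rx(roll)).
In Python, from workcell import telemetry, get_image, camera_params, arm, models gives the robot as it stands. The module is installed in compiled form; this text tells all that it offers.
- The arm moves only by the shell command python3 -m crank 'ROWS' [FORCE]. ROWS is a JSON object of lists of equal length, an entry for each row: "translation": the shift along the tool's x, y, z in mm, a list of three; "delta_rot": the turn, a rotation vector about the tool's x, y, z in rad, a list of three; "gripper": the finger opening in mm, from 0 to 94. In form: {"translation": [[dx, dy, dz], ...], "delta_rot": [[rx, ry, rz], ...], "gripper": [gripper, ...]}. A call has 1 to 8 rows; each row is the pose to reach, as a shift and turn from the pose commanded when the call began, along the tool's axes at that moment; what a row does not reach only later rows make up. A row lasts 1/10 s, in which the tool goes at most 50 mm and 8.59 degrees, less where a joint would pass 70% of its speed; a pose out of reach is approached as far as the arm can. A call with a gripper value outside its range is refused whole. The fingers move at their own pace and stop on an object; FORCE is the grip in N (left out, the last holds). Time passes only in rows, so rows that repeat a pose let the fingers close. It gives the time, the measured TCP pose, the force and the opening at its end, in the units of the state.
- telemetry.observe(): the state, without advancing time (a new reading comes with each control period).
- get_image(name): name is "scene" or "top"; returns (picture, depth): 480x640x3 uint8, blue, green, red; 480x640 float32, m along the optical axis (not along the pixel's ray), 0 where there is no reading.
- camera_params(name): a dict with "fovy" (degrees; the focal length in pixels is half the picture's height over the tangent of half this angle, whatever the lens; pixels are square), "cx", "cy" (the principal point, pixels), "extrinsics" (4x4, takes a point from world to camera coordinates). Camera axes: x right, y down, z forward; pixel columns grow to the right and rows downward; lengths in m; the calibration is good to about 2 mm. A picture is of the moment at which its call begins. camera_params takes no time and is no camera call.
- arm.sign_off(): hands the job in, once; it reports no verdict.
Trained networks look in the newest picture that a camera, given by its name, has taken for a name from the list of things; names that differ only in an ending like _2 or _b are one class to them, and where a whole thing is asked for, a point or a joint stands for the part that bears it (a point fixed in the world has none). Each returns a list of dicts, best first, with "p" (0 to 1); they miss things now and then, are a little off and sometimes report something else, mostly with a low value. They report only what shows in the picture. A call takes as long as a camera call. They do not tell look-alikes from the thing itself.
- models.recognise(target, camera): "position" ([column, row] in pixels, amid what is visible of it).
- models.pinpoint(target, camera): "position" ([column, row] in pixels: a listed point, or the origin of a listed thing).
The state is a dict: "t": time; "joint_pos": joint angles; "dq": joint speeds; "joint_efforts": joint torques, N m; "ee_pos": TCP position; "tool_rot": TCP orientation; "force": force on the tool from outside, world axes, zero at the start; "moment": the same for the moment, N m; "finger_gap": finger opening in m.
Only numpy, scipy, OpenCV 4.12 (cv2) and the standard library are available. Lean on these libraries where they do the work, as an engineer would, in place of code of your own. Each camera call takes 0.05 s, during which the arm holds its last target.

## Working session

There is one attempt and no reset: what is moved stays moved. The work goes in short steps, Python scripts to look and compute and a shell command to move; the robot and the scene stay as the last step left them, time stands still between calls to the robot, and variables do not carry over. Pictures are saved under pics/ and viewed, and the job is handed in when it is done.

```bash
mkdir -p pics
python3 - <<'E'
from workcell import telemetry,get_image,camera_params
import cv2,numpy as np
for n in("scene","top"):
    p,d=get_image(n); cv2.imwrite(f"pics/{n}0.png",p); np.save(f"pics/{n}0.npy",d)
    print(n,camera_params(n))
print(telemetry.observe())
E
```

```text
scene {'fovy': 45.67345795296497, 'cx': 317.1086350591112, 'cy': 240.468586062811, 'extrinsics': array([[ 0.82711761,  0.56172484,  0.01848409, -0.40701864],
       [ 0.37504393, -0.52714541, -0.76253509, -0.1687957 ],
       [-0.4185911 ,  0.63763855, -0.64668275,  1.69253926],
       [ 0.        ,  0.        ,  0.        ,  1.        ]])}
top {'fovy': 42.11514912479157, 'cx': 313.11532009971444, 'cy': 238.00331361715155, 'extrinsics': array([[ 0.02400792, -0.99970286,  0.0042195 , -0.05548112],
       [-0.99442718, -0.02431421, -0.10258365,  0.54129503],
       [ 0.10265576, -0.00173317, -0.99471543,  1.46488619],
       [ 0.        ,  0.        ,  0.        ,  1.        ]])}
{'t': 0.1, 'joint_pos': array([ 1.05990219e+00,  2.45744030e-01,  1.55884575e+00,  1.46121671e-05,
        1.33871082e+00, -1.74098713e-01]), 'dq': array([ 0.00034131, -0.00180824, -0.00257237, -0.00182981, -0.00099414,
       -0.0010255 ]), 'joint_efforts': array([ 9.37619006e-04, -4.16907835e+01, -3.15526700e+01,  6.87691569e-02,
        3.09821125e-02, -2.44979418e-05]), 'ee_pos': array([0.21450636, 0.61297759, 0.17558065]), 'tool_rot': array([-3.13991298e+00, -3.09852060e-04,  2.80479359e+00]), 'force': array([-0.49665319, -0.04275539, -0.80504387]), 'moment': array([ 0.01977727, -0.01037183,  0.00546525]), 'finger_gap': 0.09388207507502493}
```

View pics/scene0.png

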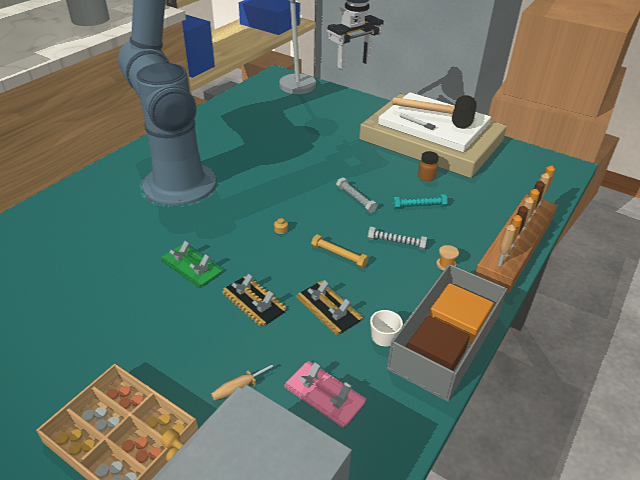

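View pics/top0.png

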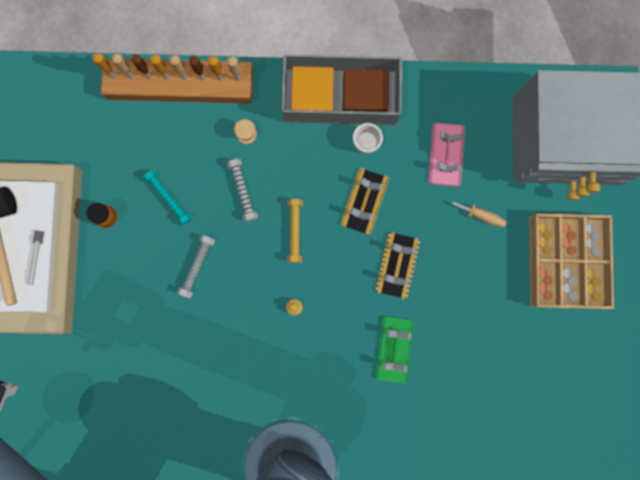

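Run:
```python
import cv2,numpy as np
p=cv2.imread("pics/top0.png");s=cv2.imread("pics/scene0.png")
a=cv2.resize(p[145:305,140:440],None,fx=2.6,fy=2.6,interpolation=cv2.INTER_CUBIC)
cv2.imwrite("pics/c1.png",a)
b=cv2.resize(s[170:340,210:440],None,fx=3.4,fy=3.4,interpolation=cv2.INTER_CUBIC)
cv2.imwrite("pics/c2.png",b)
```

```text
(no output)
```

View pics/c1.png

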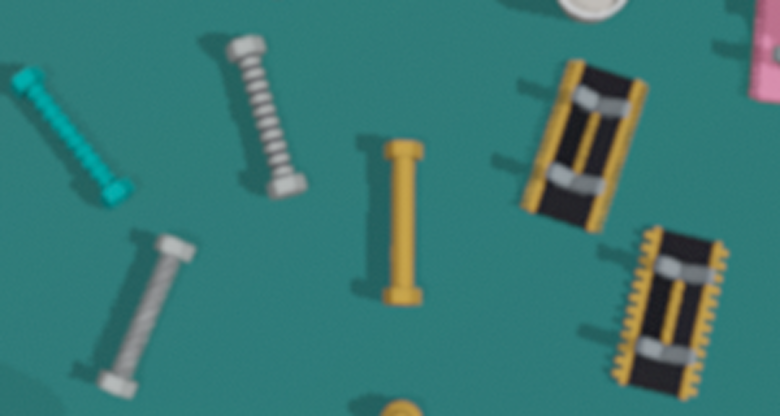

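View pics/c2.png

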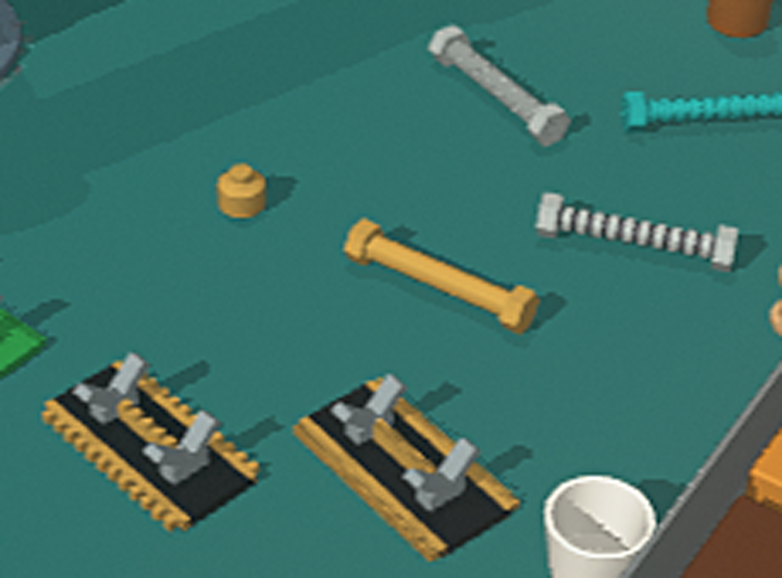

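Look-alikes, by pixel in the top view:
- **Bolts:** the bright-ringed coarse bolt is at (242,190) and the finely ribbed bolt at (197,266). The turquoise bolt (167,197) and brass pin (295,231) are not wanted.
- **Gauges:** the broad-notched coarse gauge is at (398,265) and the fine-toothed one at (366,201). Green (395,349) and pink (447,155) are not wanted.

The crops confirm these choices.

```bash
cat > h.py <<'E'
import numpy as np,cv2
from workcell import camera_params
def proj(n,P):
    c=camera_params(n);f=240/np.tan(np.radians(c['fovy']/2));P=np.atleast_2d(P)
    q=P@c['extrinsics'][:3,:3].T+c['extrinsics'][:3,3]
    return np.c_[q[:,0]/q[:,2]*f+c['cx'],q[:,1]/q[:,2]*f+c['cy']]
def back(n,uv,z):
    c=camera_params(n);f=240/np.tan(np.radians(c['fovy']/2));E=c['extrinsics'];R=E[:3,:3];uv=np.atleast_2d(uv)
    C=-R.T@E[:3,3]; d=np.c_[(uv[:,0]-c['cx'])/f,(uv[:,1]-c['cy'])/f,np.ones(len(uv))]@R
    return C+d*((z-C[2])/d[:,2])[:,None]
def depthpts(n,D,m):
    c=camera_params(n);f=240/np.tan(np.radians(c['fovy']/2));E=c['extrinsics']
    v,u=np.nonzero(m&(D>0));z=D[v,u];q=np.c_[(u-c['cx'])/f*z,(v-c['cy'])/f*z,z]
    return (q-E[:3,3])@E[:3,:3]
E
python3 - <<'E'
from h import *
from workcell import models
R={'top':{'coarse_bolt':(242,190,40),'fine_bolt':(197,266,40),'coarse_gauge':(398,265,38),'fine_gauge':(366,201,36)},
'scene':{'coarse_bolt':(397,238,36),'fine_bolt':(356,195,34),'coarse_gauge':(254,300,38),'fine_gauge':(330,306,36)}}
for n in R:
  p=cv2.imread(f"pics/{n}0.png").astype(int);D=np.load(f"pics/{n}0.npy");p2=p.copy()
  hsv=cv2.cvtColor(p.astype(np.uint8),cv2.COLOR_BGR2HSV)
  for k,(u,v,r) in R[n].items():
    teal=(hsv[...,0]>72)&(hsv[...,0]<100)&(hsv[...,1]>90)
    m=~teal
    if 'bolt' in k: m&=(hsv[...,1]<90)
    z=.015 if 'bolt' in k else .008
    w=np.zeros_like(m);w[v-r:v+r,u-r:u+r]=1;m&=w
    m=cv2.morphologyEx(m.astype(np.uint8),cv2.MORPH_CLOSE,np.ones((3,3)))
    nc,l,st,ce=cv2.connectedComponentsWithStats(m);i=1+st[1:,4].argmax();m=l==i
    vv,uu=np.nonzero(m);X=back(n,np.c_[uu,vv],z)[:,:2]
    rc=cv2.minAreaRect((X*1000).astype(np.float32))
    ev,V=np.linalg.eigh(np.cov(X.T));a=np.degrees(np.arctan2(V[1,1],V[0,1]))%180
    dp=depthpts(n,D,m)
    print(n,k,'rect',np.round(rc[0],1),np.round(rc[1],1),round(rc[2],1),'mean',np.round(X.mean(0)*1000,1),'pca',round(a,1),'z',np.round(np.percentile(dp[:,2]*1000,[5,50,95]),1),len(vv))
    q=models.pinpoint(k,n)[:3]
    print('   ',[(np.round(back(n,e['position'],z if 'bolt' in k else 0)[0]*1000),round(e['p'],2)) for e in q])
E
```

```text
top coarse_bolt rect [659.2 134.3] [160.   37.8] 18.4 mean [658.5 133.9] pca 18.4 z [-1.9 21.7 31.1] 684
    [(array([626., 316.,  15.]), 0.96), (array([661., 136.,  15.]), 0.8)]
top fine_bolt rect [469.3 237.9] [ 37.9 156.5] 69.4 mean [468.3 238.6] pca 159.4 z [-2.2 21.2 31.5] 681
    [(array([464., 240.,  15.]), 0.82)]
top coarse_gauge rect [ 484.5 -247.4] [ 84.8 154.9] 77.4 mean [ 484.1 -247.6] pca 167.4 z [-0.6  8.5 37.9] 2100
    [(array([ 484., -246.,    0.]), 0.88)]
top fine_gauge rect [ 639.8 -165.6] [ 83.2 155.9] 72.9 mean [ 639.1 -165.6] pca 162.8 z [-0.2  8.9 38.7] 2044
    [(array([ 637., -166.,    0.]), 0.86), (array([ 767., -358.,    0.]), 0.73), (array([ 287., -238.,    0.]), 0.64)]
scene coarse_bolt rect [651.  135.4] [155.1  53.8] 18.8 mean [651.9 135.8] pca 18.3 z [ 0.8 20.8 31.5] 509
    [(array([646., 140.,  15.]), 0.75), (array([628., 314.,  15.]), 0.75)]
scene fine_bolt rect [462.2 241.8] [ 45.9 182.7] 68.9 mean [465.3 240.2] pca 158.2 z [ 2.4 22.1 31.8] 417
    [(array([460., 234.,  15.]), 0.62)]
scene coarse_gauge rect [ 482.2 -246.2] [ 89.6 157. ] 77.4 mean [ 483.9 -249.5] pca 166.2 z [ 2.2  9.5 39.1] 1745
    []
scene fine_gauge rect [ 637.3 -163.6] [ 92.1 156.3] 72.4 mean [ 639.2 -167.5] pca 161.6 z [ 3.1  9.4 38.9] 1829
    [(array([ 638., -170.,    0.]), 0.84), (array([ 284., -241.,    0.]), 0.84), (array([ 759., -363.,    0.]), 0.82)]
```

```bash
cat > go.py <<'E'
import sys,numpy as np
from scipy.spatial.transform import Rotation as R
from workcell import telemetry
x,y,z,yaw=map(float,sys.argv[1:5])
s=telemetry.observe();C=R.from_euler('xyz',s['tool_rot'])
T=R.from_euler('xyz',[np.pi,0,np.radians(yaw)])
d=C.inv().apply(np.array([x,y,z])/1000-s['ee_pos'])*1000
print('t',round(s['t'],2),'tr',np.round(d,1),'rot',np.round((C.inv()*T).as_rotvec(),3),'gap',round(s['finger_gap']*1000,1),'F',np.round(s['force'],1),'pos',np.round(s['ee_pos']*1000,1),'yaw',round(np.degrees(s['tool_rot'][2]),1))
E
python3 go.py 468 239 110 159.2
```

```text
t 0.5 tr [-362.7 -269.7   66.5] rot [-0.    -0.     0.026] gap 94.3 F [-0.3 -1.2  0.4] pos [214.8 613.5 176.5] yaw 160.7
```

```bash
python3 -m crank '{"translation":[[-30,-22,0],[-65,-50,0],[-105,-78,0],[-145,-108,0],[-185,-138,0],[-225,-168,0],[-265,-198,10],[-300,-223,20]],"delta_rot":[[0,0,0.026],[0,0,0.026],[0,0,0.026],[0,0,0.026],[0,0,0.026],[0,0,0.026],[0,0,0.026],[0,0,0.026]],"gripper":[70,70,70,70,70,70,70,70]}' 30; python3 go.py 468 239 110 159.2
```

```text
t: 1.3
ee_pos: [0.4256, 0.3021, 0.1571]
tool_rot: [3.14, 0.001, 2.778]
force: [0.5, 1.9, 0.5]
finger_gap: 0.07
t 1.3 tr [-62.  -44.   47.1] rot [ 0.001  0.001 -0.   ] gap 70.0 F [0.5 1.9 0.5] pos [425.6 302.1 157.1] yaw 159.2
```

```bash
python3 -m crank '{"translation":[[-30,-22,20],[-50,-36,40],[-62,-44,50],[-62,-44,50],[-62,-44,50]],"delta_rot":[[0,0,0],[0,0,0],[0,0,0],[0,0,0],[0,0,0]],"gripper":[70,70,70,70,70]}'; python3 go.py 468 239 5 159.2
python3 - <<'E'
from workcell import get_image
from h import *
from workcell import telemetry
p,d=get_image("top");s,_=get_image("scene")
for n,i in(("top",p),("scene",s)):
    for P in ([.468,.239,.015],):
        u=proj(n,P)[0];print(n,u)
a=cv2.resize(p[200:330,120:280],None,fx=2.4,fy=2.4);b=cv2.resize(s[130:260,280:440],None,fx=2.4,fy=2.4)
cv2.imwrite("pics/a1.png",np.hstack([a,b]))
E
```

```text
t: 1.8
ee_pos: [0.4666, 0.2414, 0.1071]
tool_rot: [3.141, 0.0, 2.779]
force: [0.6, 0.1, 0.9]
finger_gap: 0.0698
t 1.8 tr [ -2.1  -1.9 102.1] rot [0.001 0.    0.   ] gap 69.8 F [0.6 0.1 0.9] pos [466.6 241.4 107.1] yaw 159.2
top [195.27507412 266.5374583 ]
scene [356.94998796 195.03041021]
```

View pics/a1.png

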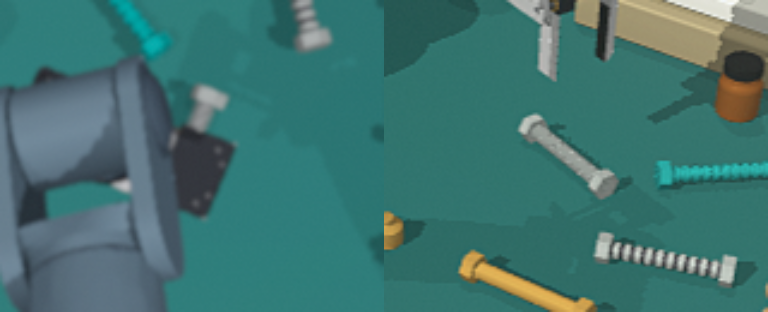

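The gripper straddles the fine bolt, whose centre projects to scene pixel (357,195). The fingers look centred over it, so I'm descending.

```bash
python3 -m crank '{"translation":[[-2,-2,25],[-2,-2,55],[-2,-2,80],[-2,-2,95],[-2,-2,102],[-2,-2,102],[-2,-2,102]],"delta_rot":[[0,0,0],[0,0,0],[0,0,0],[0,0,0],[0,0,0],[0,0,0],[0,0,0]],"gripper":[70,70,70,70,70,70,70]}'; python3 -m crank '{"translation":[[0,0,0],[0,0,0],[0,0,0],[0,0,0],[0,0,0],[0,0,0],[0,0,0],[0,0,0]],"delta_rot":[[0,0,0],[0,0,0],[0,0,0],[0,0,0],[0,0,0],[0,0,0],[0,0,0],[0,0,0]],"gripper":[16,16,16,16,16,16,16,16]}' 40; python3 go.py 468 239 120 159.2
```

```text
t: 2.6
ee_pos: [0.4688, 0.2387, 0.0058]
tool_rot: [3.14, 0.002, 2.779]
force: [-0.0, -0.6, 0.0]
finger_gap: 0.0698
t: 3.4
ee_pos: [0.4677, 0.2382, 0.0045]
tool_rot: [-3.142, -0.0, 2.779]
force: [0.2, 0.1, -0.3]
finger_gap: 0.0162
t 3.4 tr [ 1.000e-01  9.000e-01 -1.155e+02] rot [-0. -0.  0.] gap 16.2 F [ 0.2  0.1 -0.3] pos [467.7 238.2   4.5] yaw 159.2
```

```bash
python3 -m crank '{"translation":[[0,0,0],[0,0,0],[0,0,0],[0,0,0]],"delta_rot":[[0,0,0],[0,0,0],[0,0,0],[0,0,0]],"gripper":[5,5,5,5]}' 40;python3 - <<'E'
from workcell import get_image
from h import *
s,_=get_image("scene")
cv2.imwrite("pics/a2.png",cv2.resize(s[130:260,280:440],None,fx=4,fy=4,interpolation=cv2.INTER_CUBIC))
E
```

```text
t: 3.8
ee_pos: [0.4678, 0.2381, 0.0045]
tool_rot: [-3.142, -0.0, 2.779]
force: [0.3, -0.1, 0.6]
finger_gap: 0.0049
```

View pics/a2.png

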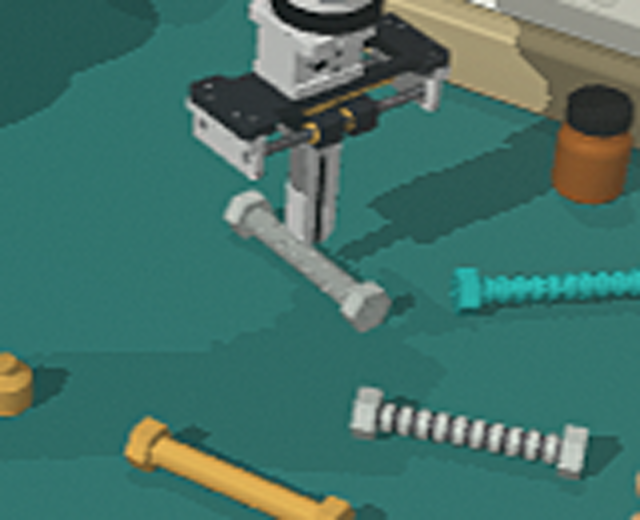

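```bash
python3 - <<'E'
from h import *
y=np.radians(159.2);jy=np.array([np.sin(y),-np.cos(y),0])
T=np.array([.4666,.2414,.107])
for n in("scene","top"):
  print(n,proj(n,[T-jy*.035,T,T+jy*.035]),proj(n,[[.4678,.2381,.0045],[.4678,.2381,.023],[.468,.239,.015]]))
E
python3 - <<'E'
from workcell import get_image
from h import *
s,d=get_image("scene")
for u,v in((356,194),(352,192),(360,197),(357,183),(358,188),(353,181)):
  m=np.zeros(d.shape,bool);m[v,u]=1
  print(u,v,s[v,u],depthpts("scene",d,m))
E
```

```text
scene [[349.06788349 171.31378147]
 [359.07620368 167.46403516]
 [368.88831526 163.68976139]] [[356.49787617 198.1155344 ]
 [356.90562292 192.88411042]
 [356.94998796 195.03041021]]
top [[200.95847329 270.66563935]
 [186.68575669 264.8047754 ]
 [172.43777225 258.95406731]] [[196.44136183 266.87668323]
 [195.03267625 266.43921887]
 [195.27507412 266.5374583 ]]
356 194 [148 154 147] [[0.46989118 0.22939272 0.02502573]]
352 192 [149 156 148] [[0.45301498 0.23548756 0.02147234]]
360 197 [148 154 148] [[0.48370375 0.22911422 0.02048524]]
357 183 [140 140 139] [[0.47395176 0.22285907 0.06822497]]
358 188 [86 87 84] [[0.47350987 0.23180809 0.04595324]]
353 181 [179 180 179] [[0.45737726 0.22892541 0.06497301]]
```

The scene crop shows shut fingers at about (358,189). They end above the bolt, which hasn't moved from (356,194), so they sit higher than the reported TCP says. I'll raise them and measure that offset from depth.

```bash
python3 -m crank '{"translation":[[0,0,-30],[0,0,-70],[0,0,-80],[0,0,-80]],"delta_rot":[[0,0,0],[0,0,0],[0,0,0],[0,0,0]],"gripper":[5,5,5,5]}';python3 - <<'E'
from workcell import get_image,telemetry
from h import *
s,d=get_image("scene");o=telemetry.observe();T=o['ee_pos'];print(T,proj("scene",T),o['finger_gap'])
m=np.zeros(d.shape,bool);m[100:215,300:420]=1
P=depthpts("scene",d,m);k=(np.hypot(*(P[:,:2]-T[:2]).T)<.06)&(P[:,2]>.04)
Q=P[k];print(len(Q));
for a in np.arange(.04,.2,.01):
  q=Q[(Q[:,2]>=a)&(Q[:,2]<a+.01)]
  if len(q):print(round(a,2),len(q),q.min(0).round(3),q.mean(0).round(3),q.max(0).round(3))
c=s[100:230,290:450].copy();c=cv2.resize(c,None,fx=4,fy=4,interpolation=cv2.INTER_CUBIC);u=proj("scene",T)[0];cv2.circle(c,(int((u[0]-290+.5)*4),int((u[1]-100+.5)*4)),5,(0,0,255),1)
cv2.imwrite("pics/a3.png",c)
E
```

```text
t: 4.3
ee_pos: [0.4693, 0.2386, 0.0865]
tool_rot: [3.139, 0.004, 2.779]
force: [0.5, 0.3, 0.1]
finger_gap: 0.0049
[0.46787081 0.23819467 0.08457054] [[358.34590819 174.90049377]] 0.005205823239727981
1555
0.11 5 [0.474 0.23  0.117] [0.477 0.236 0.119] [0.48  0.241 0.12 ]
0.12 28 [0.456 0.224 0.12 ] [0.473 0.236 0.125] [0.482 0.249 0.13 ]
0.13 39 [0.455 0.222 0.13 ] [0.472 0.233 0.135] [0.483 0.249 0.14 ]
0.14 39 [0.454 0.221 0.14 ] [0.472 0.233 0.145] [0.483 0.247 0.15 ]
0.15 40 [0.453 0.22  0.15 ] [0.471 0.231 0.155] [0.484 0.246 0.16 ]
0.16 38 [0.457 0.221 0.16 ] [0.472 0.233 0.165] [0.482 0.25  0.169]
0.17 44 [0.455 0.218 0.17 ] [0.472 0.233 0.175] [0.483 0.253 0.179]
0.18 41 [0.452 0.218 0.18 ] [0.472 0.233 0.185] [0.482 0.25  0.19 ]
0.19 36 [0.455 0.22  0.19 ] [0.472 0.23  0.195] [0.482 0.246 0.2  ]
```

View pics/a3.png

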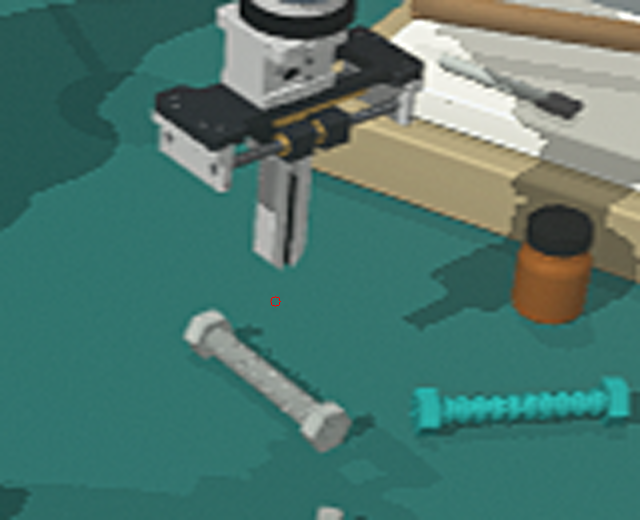

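Shut fingertips are at scene (359.5,165.5), but the reported TCP projects to (358.3,175). Depth puts the tips at z ≈ 0.118 against a reported 0.085, so the real tips are about 33 mm higher than reported. Sideways they agree. I'll go down that much further, watching the force.

```bash
python3 -m crank '{"translation":[[0,0,0],[0,0,0],[0,0,20],[0,0,50],[0,0,75],[0,0,90],[0,0,100],[0,0,100]],"delta_rot":[[0,0,0],[0,0,0],[0,0,0],[0,0,0],[0,0,0],[0,0,0],[0,0,0],[0,0,0]],"gripper":[70,70,70,70,70,70,70,70]}'; python3 go.py 468 239 -28 159.2
```

```text
t: 5.15
ee_pos: [0.4667, 0.2379, -0.0168]
tool_rot: [-3.14, -0.002, 2.779]
force: [-0.6, -0.1, -0.1]
finger_gap: 0.0655
t 5.15 tr [-0.8  1.5 11.2] rot [-0.002 -0.002  0.   ] gap 65.5 F [-0.6 -0.1 -0.1] pos [466.7 237.9 -16.8] yaw 159.2
```

```bash
python3 -m crank '{"translation":[[0,0,3],[0,0,6],[0,0,9],[0,0,9]],"delta_rot":[[0,0,0],[0,0,0],[0,0,0],[0,0,0]],"gripper":[70,70,70,70]}'
python3 - <<'E'
from workcell import get_image,telemetry
from h import *
s,d=get_image("scene")
cv2.imwrite("pics/a4.png",cv2.resize(s[130:230,290:430],None,fx=5,fy=5,interpolation=cv2.INTER_CUBIC))
m=np.zeros(d.shape,bool);m[140:215,320:385]=1
P=depthpts("scene",d,m);T=telemetry.observe()['ee_pos']
y=np.radians(159.2);L=(P-T)@np.array([[np.cos(y),np.sin(y),0],[np.sin(y),-np.cos(y),0],[0,0,1]]).T
for lo,hi in((-.06,-.03),(.03,.06)):
  k=(abs(L[:,0])<.012)&(L[:,1]>lo)&(L[:,1]<hi);q=P[k];print(lo,np.histogram(q[:,2],np.arange(0,.1,.005))[0])
E
```

```text
t: 5.55
ee_pos: [0.4678, 0.2382, -0.0244]
tool_rot: [3.142, 0.0, 2.779]
force: [0.3, 0.6, -0.6]
finger_gap: 0.0699
-0.06 [30  5  2  7  9 11 12 13  6 12 11  9 11 12  7  6  7  5  3]
0.03 [24  7  6  9 14  8 13 10  9 11  6  9 11 11 10 12  9 10  6]
```

View pics/a4.png

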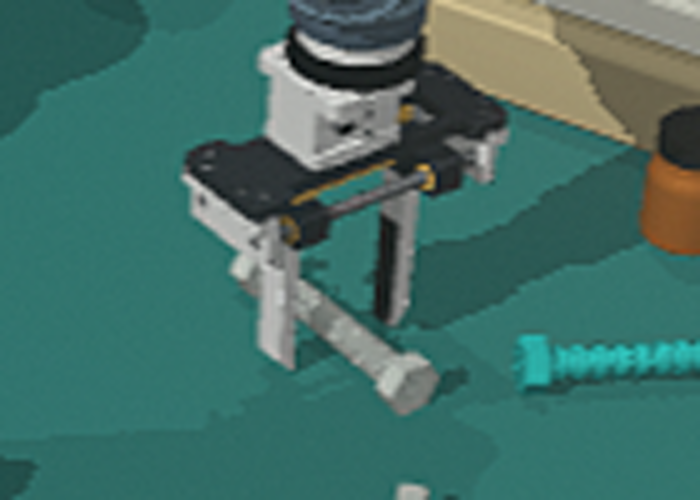

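The fingers now straddle the bolt at its middle, with tips at crop (280,368) and (395,322), about 8 mm up. I'll lower 4 mm and close.

```bash
python3 -m crank '{"translation":[[0,0,2],[0,0,4],[0,0,4],[0,0,4],[0,0,4],[0,0,4],[0,0,4],[0,0,4]],"delta_rot":[[0,0,0],[0,0,0],[0,0,0],[0,0,0],[0,0,0],[0,0,0],[0,0,0],[0,0,0]],"gripper":[70,70,10,10,10,10,10,10]}' 40; python3 -m crank '{"translation":[[0,0,0],[0,0,0],[0,0,0]],"delta_rot":[[0,0,0],[0,0,0],[0,0,0]],"gripper":[10,10,10]}' 40
```

```text
t: 6.4
ee_pos: [0.4678, 0.2382, -0.0284]
tool_rot: [-3.142, 0.0, 2.779]
force: [0.7, 0.4, 0.1]
finger_gap: 0.0255
t: 6.7
ee_pos: [0.4678, 0.2383, -0.0284]
tool_rot: [3.141, 0.0, 2.779]
force: [-0.0, 0.7, -0.2]
finger_gap: 0.0189
```

```bash
python3 -m crank '{"translation":[[0,0,-5],[0,0,-15],[0,0,-35],[0,0,-60],[0,0,-85],[0,0,-105],[0,0,-115],[0,0,-115]],"delta_rot":[[0,0,0],[0,0,0],[0,0,0],[0,0,0],[0,0,0],[0,0,0],[0,0,0],[0,0,0]],"gripper":[10,10,10,10,10,10,10,10]}' 40
python3 - <<'E'
from workcell import get_image
from h import *
s,d=get_image("scene")
cv2.imwrite("pics/a5.png",cv2.resize(s[100:230,290:430],None,fx=4,fy=4,interpolation=cv2.INTER_CUBIC))
E
python3 go.py 639 -166 87 162.5
```

```text
t: 7.5
ee_pos: [0.4686, 0.2384, 0.0881]
tool_rot: [3.14, 0.002, 2.779]
force: [-0.1, -0.2, -5.9]
finger_gap: 0.0186
t 7.55 tr [-3.036e+02 -3.170e+02 -3.000e-01] rot [ 0.     0.    -0.057] gap 19.1 F [-0.8  0.2 -6.1] pos [467.7 238.1  86.6] yaw 159.2
```

View pics/a5.png

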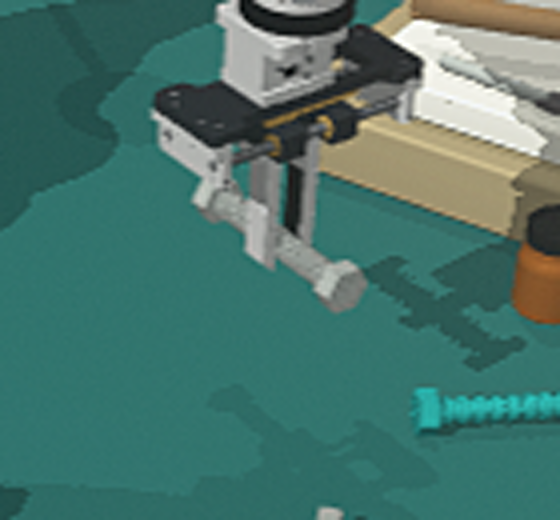

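```bash
python3 -m crank '{"translation":[[-5,-5,0],[-18,-19,0],[-38,-40,0],[-62,-65,0],[-88,-92,0],[-114,-119,0],[-140,-146,0],[-166,-173,0]],"delta_rot":[[0,0,-0.005],[0,0,-0.01],[0,0,-0.015],[0,0,-0.02],[0,0,-0.03],[0,0,-0.04],[0,0,-0.05],[0,0,-0.057]],"gripper":[10,10,10,10,10,10,10,10]}' 40; python3 go.py 639 -166 87 162.5
```

```text
t: 8.35
ee_pos: [0.5608, 0.0157, 0.0848]
tool_rot: [-3.141, -0.003, 2.836]
force: [0.2, 1.5, -4.2]
finger_gap: 0.019
t 8.35 tr [-129.2 -149.7   -2.5] rot [-0.001 -0.003 -0.   ] gap 19.0 F [ 0.2  1.5 -4.2] pos [560.8  15.7  84.8] yaw 162.5
```

```bash
python3 -m crank '{"translation":[[-24,-28,0],[-48,-56,0],[-72,-84,0],[-94,-109,0],[-112,-130,0],[-124,-144,0],[-128,-149,-2],[-128,-149,-2]],"delta_rot":[[0,0,0],[0,0,0],[0,0,0],[0,0,0],[0,0,0],[0,0,0],[0,0,0],[0,0,0]],"gripper":[10,10,10,10,10,10,10,10]}' 40
python3 - <<'E'
from workcell import get_image,telemetry
from h import *
for n in("scene","top"):
  s,d=get_image(n);cv2.imwrite(f"pics/b1{n}.png",s);np.save(f"pics/b1{n}.npy",d)
s=cv2.imread("pics/b1scene.png");t=cv2.imread("pics/b1top.png")
cv2.imwrite("pics/b1.png",np.hstack([cv2.resize(s[210:350,260:400],(560,560)),cv2.resize(t[130:270,296:436],(560,560))])[:,:1120][::1,::1] if 0 else np.hstack([cv2.resize(s[210:350,260:400],(400,400)),cv2.resize(t[130:270,296:436],(400,400))]))
E
python3 go.py 639 -166 87 162.5
```

```text
t: 9.15
ee_pos: [0.6385, -0.1633, 0.088]
tool_rot: [3.141, -0.001, 2.835]
force: [0.5, -0.0, -4.7]
finger_gap: 0.0192
t 9.25 tr [-2.  -3.7  1.1] rot [ 0.001 -0.001  0.001] gap 19.0 F [-0.   0.4 -4.5] pos [ 638.2 -161.9   88.1] yaw 162.5
```

View pics/b1.png

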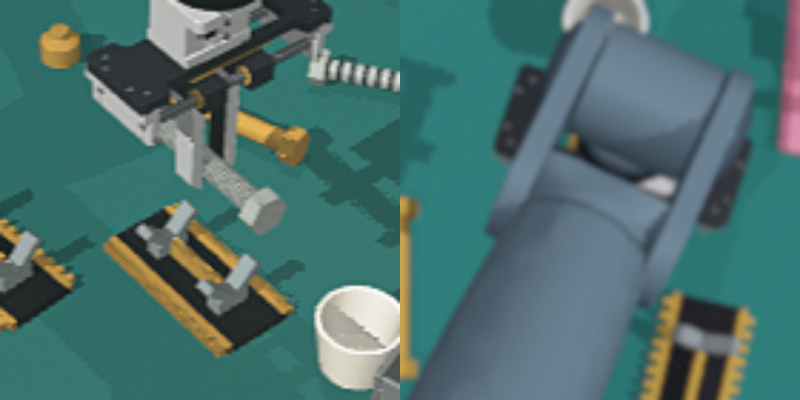

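Run:
```python
from workcell import telemetry
from h import *
o=telemetry.observe();T=o['ee_pos'];y=np.radians(162.5)
d=np.load("pics/b1scene.npy");m=np.zeros(d.shape,bool);m[230:300,300:370]=1
P=depthpts("scene",d,m);ax=np.array([[np.cos(y),np.sin(y),0],[np.sin(y),-np.cos(y),0],[0,0,1]])
L=(P-np.r_[T[:2],0])@ax.T*1000
for a in range(-100,100,8):
  k=(L[:,0]>=a)&(L[:,0]<a+8)&(abs(L[:,1])<40)&(L[:,2]>80)&(L[:,2]<175);q=L[k]
  if len(q):print(a,len(q),q.min(0).round(),q.max(0).round())
k=(abs(L[:,0])<10)&(abs(L[:,1])<40)&(L[:,2]>60);print('tip min z',np.sort(L[k,2])[:8],T)
```

```text
-84 3 [-77. -12. 125.] [-76.   4. 146.]
-76 125 [-76. -19. 116.] [-68.  16. 149.]
-68 46 [-68. -19. 133.] [-60.   9. 150.]
-60 18 [-59. -13. 115.] [-52.   5. 145.]
-52 29 [-52. -14. 126.] [-44.   6. 143.]
-44 32 [-44. -12. 127.] [-36.   7. 146.]
-36 29 [-35. -14. 131.] [-28.   6. 143.]
-28 30 [-27. -11. 125.] [-20.   5. 145.]
-20 30 [-20. -20. 126.] [-12.  11. 158.]
-12 216 [-12. -25. 119.] [ -4.  22. 175.]
-4 77 [ -4. -24. 126.] [  4.  11. 175.]
4 40 [  4. -24. 127.] [ 10.  11. 173.]
20 4 [ 25. -11. 130.] [ 26. -10. 139.]
28 19 [ 29. -11. 126.] [ 36.  -4. 144.]
36 23 [ 37. -12. 128.] [ 44.   4. 144.]
44 10 [ 44.  -9. 133.] [ 49.   9. 142.]
52 1 [ 59.   2. 141.] [ 59.   2. 141.]
60 1 [ 63.  11. 137.] [ 63.  11. 137.]
tip min z [118.70731391 119.06782925 123.48826905 123.87551505 125.25089254
 125.43463487 126.00853802 126.22239828] [ 0.63822881 -0.16192958  0.08813679]
```

```bash
python3 -m crank '{"translation":[[-2,-4,10],[-2,-4,30],[-2,-4,50],[-2,-4,65],[-2,-4,73],[-2,-4,73],[-2,-4,73]],"delta_rot":[[0,0,0],[0,0,0],[0,0,0],[0,0,0],[0,0,0],[0,0,0],[0,0,0]],"gripper":[10,10,10,10,10,10,10]}' 40
python3 - <<'E'
from workcell import get_image
from h import *
s,d=get_image("scene")
cv2.imwrite("pics/b2.png",cv2.resize(s[230:350,260:400],None,fx=5,fy=5,interpolation=cv2.INTER_CUBIC))
E
python3 go.py 639 -166 -6 162.5
```

```text
t: 9.95
ee_pos: [0.64, -0.1677, 0.0162]
tool_rot: [-3.141, 0.001, 2.836]
force: [0.2, 0.8, -4.6]
finger_gap: 0.0195
t 10.0 tr [ 1.9  1.4 22.7] rot [-0.     0.002 -0.   ] gap 19.0 F [-0.9  0.5 -4.1] pos [ 640.4 -167.9   16.7] yaw 162.5
```

View pics/b2.png

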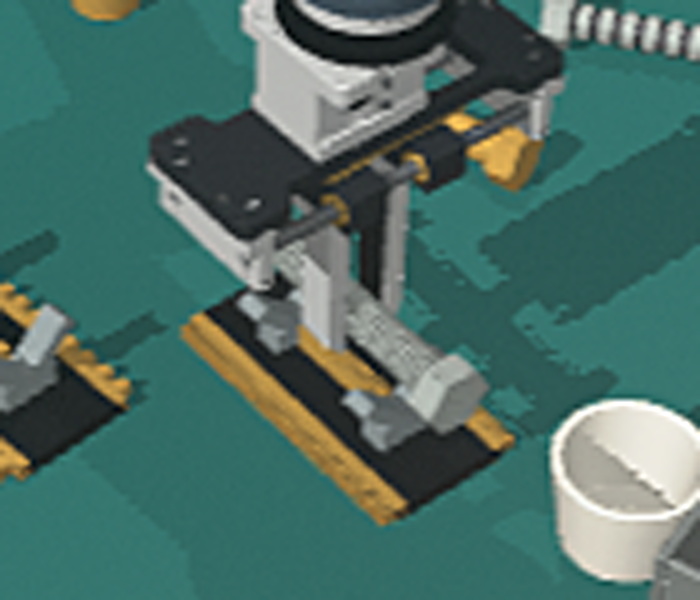

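The bolt hangs centred above the saddles, with its end hexagon outside the near one at crop (450,390). I'm lowering it slowly.

```bash
python3 -m crank '{"translation":[[1,1,4],[1,1,8],[1,1,12],[1,1,15],[1,1,17],[1,1,19],[1,1,19]],"delta_rot":[[0,0,0],[0,0,0],[0,0,0],[0,0,0],[0,0,0],[0,0,0],[0,0,0]],"gripper":[10,10,10,10,10,10,10]}' 40; python3 go.py 639 -166 -9 162.5;python3 -m crank '{"translation":[[0,0,1],[0,0,2],[0,0,3],[0,0,3]],"delta_rot":[[0,0,0],[0,0,0],[0,0,0],[0,0,0]],"gripper":[10,10,10,10]}' 40; python3 go.py 639 -166 -9 162.5
```

```text
t: 10.7
ee_pos: [0.6386, -0.1662, -0.0038]
tool_rot: [3.142, -0.001, 2.836]
force: [-0.6, -0.2, -6.2]
finger_gap: 0.0192
t 10.7 tr [-0.3  0.3  5.2] rot [ 0.    -0.001 -0.   ] gap 19.2 F [-0.6 -0.2 -6.2] pos [ 638.6 -166.2   -3.8] yaw 162.5
t: 11.1
ee_pos: [0.6387, -0.1662, -0.0066]
tool_rot: [3.142, -0.0, 2.836]
force: [-0.3, 0.4, -5.2]
finger_gap: 0.0189
t 11.1 tr [-0.2  0.3  2.4] rot [ 0. -0. -0.] gap 18.9 F [-0.3  0.4 -5.2] pos [ 638.7 -166.2   -6.6] yaw 162.5
```

```bash
python3 -m crank '{"translation":[[0,0,1],[0,0,1],[0,0,1]],"delta_rot":[[0,0,0],[0,0,0],[0,0,0]],"gripper":[10,10,10]}' 40; python3 -m crank '{"translation":[[0,0,1],[0,0,1],[0,0,1]],"delta_rot":[[0,0,0],[0,0,0],[0,0,0]],"gripper":[10,10,10]}' 40;python3 -m crank '{"translation":[[0,0,1],[0,0,1],[0,0,1]],"delta_rot":[[0,0,0],[0,0,0],[0,0,0]],"gripper":[10,10,10]}' 40
```

```text
t: 11.4
ee_pos: [0.639, -0.1662, -0.0071]
tool_rot: [3.142, 0.0, 2.836]
force: [-0.0, 0.8, -1.3]
finger_gap: 0.0192
t: 11.7
ee_pos: [0.6392, -0.1662, -0.0074]
tool_rot: [3.141, 0.0, 2.836]
force: [-4.8, 2.5, 5.5]
finger_gap: 0.0191
t: 12.0
ee_pos: [0.6393, -0.1662, -0.0075]
tool_rot: [3.141, 0.0, 2.836]
force: [-6.0, 4.2, 10.1]
finger_gap: 0.019
```

Contact came at TCP −7.4, which puts the axis at about 36 mm, the seat height. I'll ease off and release.

```bash
python3 -m crank '{"translation":[[0,0,-1],[0,0,-2],[0,0,-2],[0,0,-2],[0,0,-2],[0,0,-2],[0,0,-2]],"delta_rot":[[0,0,0],[0,0,0],[0,0,0],[0,0,0],[0,0,0],[0,0,0],[0,0,0]],"gripper":[10,10,20,22,26,40,55]}' 10; python3 -m crank '{"translation":[[0,0,0],[0,0,-15],[0,0,-40],[0,0,-75],[0,0,-110],[0,0,-130],[0,0,-130]],"delta_rot":[[0,0,0],[0,0,0],[0,0,0],[0,0,0],[0,0,0],[0,0,0],[0,0,0]],"gripper":[60,60,60,60,60,60,60]}' 40; python3 go.py 656 134.5 123 198.4;python3 - <<'E'
from workcell import get_image
from h import *
s,d=get_image("scene")
cv2.imwrite("pics/b3.png",cv2.resize(s[180:350,260:440],None,fx=3.5,fy=3.5,interpolation=cv2.INTER_CUBIC))
E
```

```text
t: 12.7
ee_pos: [0.6387, -0.1664, -0.0075]
tool_rot: [-3.141, -0.0, 2.836]
force: [-0.1, 0.2, -0.3]
finger_gap: 0.0382
t: 13.4
ee_pos: [0.6416, -0.1675, 0.1282]
tool_rot: [-3.14, 0.009, 2.836]
force: [0.1, 0.0, -0.2]
finger_gap: 0.0602
t 13.4 tr [ 77.2 292.3   4.2] rot [-0.004  0.008 -0.627] gap 60.2 F [ 0.1  0.  -0.2] pos [ 641.6 -167.5  128.2] yaw 162.5
```

View pics/b3.png

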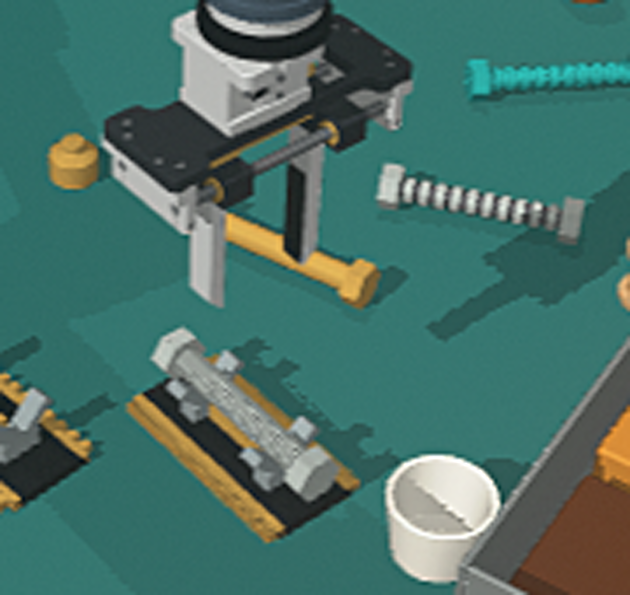

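The fine bolt lies across both saddles (hexagons at crop (178,350) and (315,472)) and is released. Next is the coarse bolt.

```bash
python3 -m crank '{"translation":[[7,25,0],[16,62,0],[28,105,0],[40,150,0],[52,195,0],[62,235,0],[71,270,3],[77,292,3]],"delta_rot":[[0,0,-0.06],[0,0,-0.15],[0,0,-0.25],[0,0,-0.35],[0,0,-0.45],[0,0,-0.55],[0,0,-0.61],[0,0,-0.627]],"gripper":[70,70,70,70,70,70,70,70]}' 40; python3 -m crank '{"translation":[[0,0,0],[0,0,0]],"delta_rot":[[0,0,0],[0,0,0]],"gripper":[70,70]}';python3 go.py 657 134.5 -28 198.4;python3 - <<'E'
from workcell import get_image
from h import *
s,d=get_image("scene")
cv2.imwrite("pics/d1.png",cv2.resize(s[140:270,320:480],None,fx=4,fy=4,interpolation=cv2.INTER_CUBIC))
E
```

```text
t: 14.25
ee_pos: [0.6514, 0.138, 0.1168]
tool_rot: [3.14, -0.004, -2.817]
force: [-0.3, 0.2, 0.1]
finger_gap: 0.0699
t: 14.45
ee_pos: [0.6523, 0.1352, 0.1179]
tool_rot: [3.141, -0.003, -2.82]
force: [-0.4, -0.5, 0.0]
finger_gap: 0.07
t 14.45 tr [ -4.7  -2.2 145.9] rot [ 0.    -0.003  0.   ] gap 70.0 F [-0.4 -0.5  0. ] pos [652.3 135.2 117.9] yaw -161.6
```

View pics/d1.png

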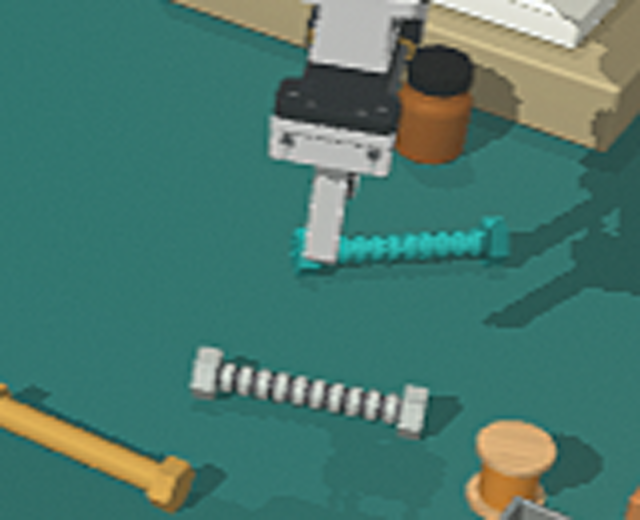

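```bash
python3 -m crank '{"translation":[[-4,-2,20],[-4,-2,50],[-4,-2,85],[-4,-2,110],[-4,-2,125],[-4,-2,135],[-4,-2,140],[-4,-2,140]],"delta_rot":[[0,0,0],[0,0,0],[0,0,0],[0,0,0],[0,0,0],[0,0,0],[0,0,0],[0,0,0]],"gripper":[70,70,70,70,70,70,70,70]}' 40; python3 go.py 657 134.5 -28 198.4;python3 - <<'E'
from workcell import get_image
from h import *
s,d=get_image("scene")
cv2.imwrite("pics/d2.png",cv2.resize(s[160:270,320:480],None,fx=4.5,fy=4.5,interpolation=cv2.INTER_CUBIC))
E
```

```text
t: 15.3
ee_pos: [0.6581, 0.1344, -0.0202]
tool_rot: [-3.141, 0.0, -2.821]
force: [0.0, 0.5, -0.1]
finger_gap: 0.0698
t 15.3 tr [1.  0.4 7.8] rot [-0.  0. -0.] gap 69.8 F [ 0.   0.5 -0.1] pos [658.1 134.4 -20.2] yaw -161.6
```

View pics/d2.png

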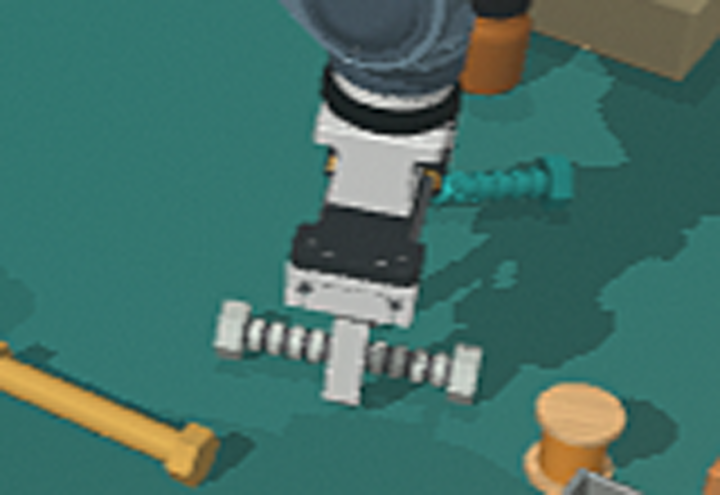

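The near finger stands in front of the coarse bolt at its middle, crop (348,360). I'll lower 8 mm and close.

```bash
python3 -m crank '{"translation":[[0,0,4],[0,0,8],[0,0,8],[0,0,8],[0,0,8],[0,0,8],[0,0,8],[0,0,8]],"delta_rot":[[0,0,0],[0,0,0],[0,0,0],[0,0,0],[0,0,0],[0,0,0],[0,0,0],[0,0,0]],"gripper":[70,70,70,10,10,10,10,10]}' 40; python3 -m crank '{"translation":[[0,0,0],[0,0,0],[0,0,0],[0,0,0],[0,0,0]],"delta_rot":[[0,0,0],[0,0,0],[0,0,0],[0,0,0],[0,0,0]],"gripper":[10,10,10,10,10]}' 40; python3 -m crank '{"translation":[[0,0,-5],[0,0,-15],[0,0,-35],[0,0,-60],[0,0,-85],[0,0,-105],[0,0,-115],[0,0,-115]],"delta_rot":[[0,0,0],[0,0,0],[0,0,0],[0,0,0],[0,0,0],[0,0,0],[0,0,0],[0,0,0]],"gripper":[10,10,10,10,10,10,10,10]}' 40; python3 go.py 484 -247.5 87 167.2
```

```text
t: 16.15
ee_pos: [0.6577, 0.1347, -0.0284]
tool_rot: [-3.142, 0.0, -2.82]
force: [0.1, 0.1, 0.3]
finger_gap: 0.0335
t: 16.65
ee_pos: [0.6576, 0.1349, -0.0284]
tool_rot: [3.141, -0.0, -2.82]
force: [-1.2, 1.2, 0.8]
finger_gap: 0.0189
t: 17.45
ee_pos: [0.6588, 0.1347, 0.0884]
tool_rot: [-3.141, 0.003, -2.82]
force: [1.1, -0.8, -4.1]
finger_gap: 0.0193
t 17.45 tr [ 286.5 -307.4    0.9] rot [-0.     0.003  0.545] gap 19.3 F [ 1.1 -0.8 -4.1] pos [658.8 134.7  88.4] yaw -161.6
```

```bash
python3 -m crank '{"translation":[[5,-5,0],[17,-18,0],[36,-38,0],[58,-62,0],[82,-88,0],[107,-115,0],[132,-142,0],[157,-168,0]],"delta_rot":[[0,0,0.01],[0,0,0.03],[0,0,0.07],[0,0,0.11],[0,0,0.16],[0,0,0.21],[0,0,0.26],[0,0,0.31]],"gripper":[10,10,10,10,10,10,10,10]}' 40; python3 go.py 484 -247.5 87 167.2
```

```text
t: 18.25
ee_pos: [0.5593, -0.0762, 0.0852]
tool_rot: [3.141, -0.002, -3.134]
force: [1.3, -0.9, -4.7]
finger_gap: 0.019
t 18.25 tr [  76.6 -170.7   -1.7] rot [-0.    -0.002  0.231] gap 19.0 F [ 1.3 -0.9 -4.7] pos [559.3 -76.2  85.2] yaw -179.6
```

```bash
python3 -m crank '{"translation":[[16,-35,0],[31,-69,0],[45,-101,0],[58,-130,0],[68,-152,0],[74,-166,0],[77,-171,-2],[77,-171,-2]],"delta_rot":[[0,0,0.05],[0,0,0.1],[0,0,0.145],[0,0,0.18],[0,0,0.21],[0,0,0.225],[0,0,0.231],[0,0,0.231]],"gripper":[10,10,10,10,10,10,10,10]}' 40; python3 -m crank '{"translation":[[0,0,0]],"delta_rot":[[0,0,0]],"gripper":[10]}'; python3 go.py 484 -247.5 87 167.2
python3 - <<'E'
from workcell import get_image,telemetry
from h import *
o=telemetry.observe();T=o['ee_pos'];y=o['tool_rot'][2]
s,d=get_image("scene");cv2.imwrite("pics/e1.png",cv2.resize(s[200:340,190:370],None,fx=4,fy=4,interpolation=cv2.INTER_CUBIC))
m=np.zeros(d.shape,bool);m[215:310,210:310]=1
P=depthpts("scene",d,m);ax=np.array([[np.cos(y),np.sin(y),0],[np.sin(y),-np.cos(y),0],[0,0,1]])
L=(P-np.r_[T[:2],0])@ax.T*1000
for a in range(-100,100,12):
  k=(L[:,0]>=a)&(L[:,0]<a+12)&(abs(L[:,1])<40)&(L[:,2]>80)&(L[:,2]<175);q=L[k]
  if len(q):print(a,len(q),q.min(0).round(),q.max(0).round())
E
```

```text
t: 19.05
ee_pos: [0.4862, -0.2463, 0.0884]
tool_rot: [3.141, -0.0, 2.921]
force: [-0.3, 0.4, -3.7]
finger_gap: 0.0192
t: 19.15
ee_pos: [0.4868, -0.2453, 0.0884]
tool_rot: [3.141, -0.0, 2.923]
force: [-0.3, 0.9, -4.0]
finger_gap: 0.0192
t 19.15 tr [ 2.2 -2.7  1.4] rot [ 0.001 -0.     0.004] gap 19.2 F [-0.3  0.9 -4. ] pos [ 486.8 -245.3   88.4] yaw 167.4
-76 140 [-74. -18. 116.] [-65.  16. 151.]
-64 40 [-64. -17. 131.] [-52.   8. 150.]
-52 41 [-51. -11. 128.] [-40.   8. 145.]
-40 39 [-40. -11. 128.] [-28.   7. 145.]
-28 39 [-28. -11. 129.] [-16.   8. 145.]
-16 225 [-16. -24. 120.] [ -4.  23. 175.]
-4 108 [ -4. -23. 128.] [  7.  13. 175.]
8 14 [  8. -21. 129.] [ 12.  10. 168.]
20 5 [ 30. -11. 131.] [ 32.  -8. 138.]
32 24 [ 32. -11. 126.] [ 43.   0. 145.]
44 33 [ 44. -10. 125.] [ 56.   5. 145.]
56 24 [ 56.  -9. 116.] [ 68.  15. 149.]
68 1 [ 72.   9. 145.] [ 72.   9. 145.]
```

View pics/e1.png

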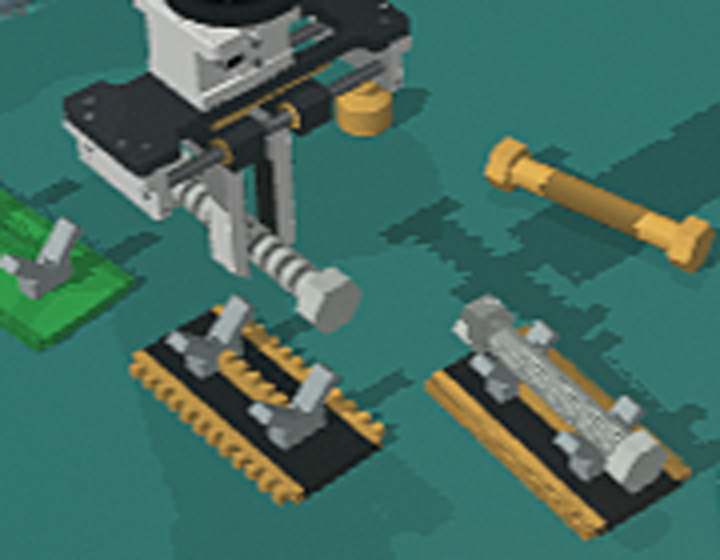

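The coarse bolt is held level and centred within about 1 mm, above the broad-notched gauge at crop (255,400). Lowering.

```bash
python3 -m crank '{"translation":[[2,-3,10],[2,-3,30],[2,-3,50],[2,-3,65],[2,-3,75],[2,-3,82],[2,-3,87],[2,-3,87]],"delta_rot":[[0,0,0],[0,0,0],[0,0,0],[0,0,0],[0,0,0],[0,0,0],[0,0,0],[0,0,0]],"gripper":[10,10,10,10,10,10,10,10]}' 40; python3 go.py 484 -247.5 -7.5 167.2
python3 - <<'E'
from workcell import get_image
from h import *
s,d=get_image("scene");cv2.imwrite("pics/e2.png",cv2.resize(s[220:340,190:330],None,fx=4.5,fy=4.5,interpolation=cv2.INTER_CUBIC))
E
```

```text
t: 20.0
ee_pos: [0.484, -0.2485, 0.0013]
tool_rot: [3.141, -0.0, 2.922]
force: [-0.5, 0.9, -3.8]
finger_gap: 0.0192
t 20.0 tr [0.2 1.  8.8] rot [ 0.    -0.     0.004] gap 19.2 F [-0.5  0.9 -3.8] pos [ 484.  -248.5    1.3] yaw 167.4
```

View pics/e2.png

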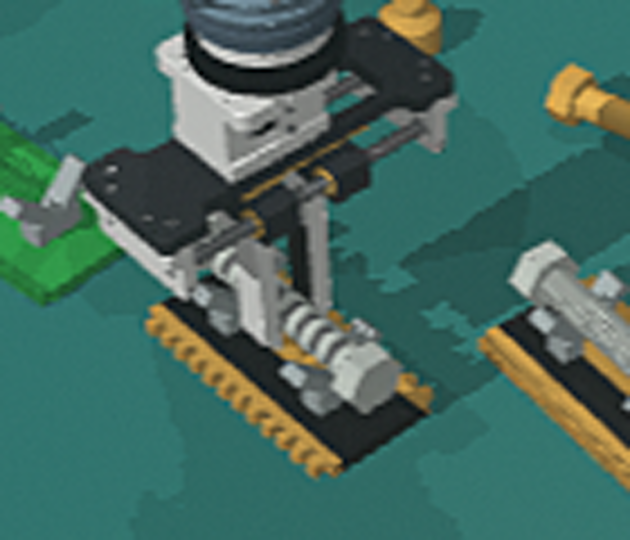

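```bash
python3 -m crank '{"translation":[[0,1,2],[0,1,4],[0,1,6],[0,1,7],[0,1,8],[0,1,8]],"delta_rot":[[0,0,0],[0,0,0],[0,0,0],[0,0,0],[0,0,0],[0,0,0]],"gripper":[10,10,10,10,10,10]}' 40; python3 -m crank '{"translation":[[0,0,1],[0,0,1],[0,0,1]],"delta_rot":[[0,0,0],[0,0,0],[0,0,0]],"gripper":[10,10,10]}'; python3 -m crank '{"translation":[[0,0,1],[0,0,1],[0,0,1]],"delta_rot":[[0,0,0],[0,0,0],[0,0,0]],"gripper":[10,10,10]}'
```

```text
t: 20.65
ee_pos: [0.4843, -0.2476, -0.0066]
tool_rot: [3.142, -0.0, 2.922]
force: [0.7, 0.2, -4.5]
finger_gap: 0.0191
t: 20.95
ee_pos: [0.4845, -0.2479, -0.0072]
tool_rot: [-3.141, 0.0, 2.922]
force: [-0.8, 0.2, -2.1]
finger_gap: 0.019
t: 21.25
ee_pos: [0.4846, -0.2481, -0.0075]
tool_rot: [-3.141, 0.0, 2.922]
force: [-3.9, 1.2, 5.8]
finger_gap: 0.019
```

Contact, and the weight has come off the gripper at the same −7.5 mm. Releasing and withdrawing.

```bash
python3 -m crank '{"translation":[[0,0,-1],[0,0,-1],[0,0,-1],[0,0,-1],[0,0,-1],[0,0,-1],[0,0,-1]],"delta_rot":[[0,0,0],[0,0,0],[0,0,0],[0,0,0],[0,0,0],[0,0,0],[0,0,0]],"gripper":[10,10,20,22,26,40,55]}' 10; python3 -m crank '{"translation":[[0,0,0],[0,0,-15],[0,0,-40],[0,0,-75],[0,0,-110],[0,0,-140],[0,0,-150],[0,0,-150]],"delta_rot":[[0,0,0],[0,0,0],[0,0,0],[0,0,0],[0,0,0],[0,0,0],[0,0,0],[0,0,0]],"gripper":[60,60,60,60,60,60,60,60]}' 40; python3 -m crank '{"translation":[[20,0,0],[60,0,0],[105,0,0],[150,0,0],[195,0,0],[220,0,0],[220,0,0],[220,0,0]],"delta_rot":[[0,0,0],[0,0,0],[0,0,0],[0,0,0],[0,0,0],[0,0,0],[0,0,0],[0,0,0]],"gripper":[60,60,60,60,60,60,60,60]}'
python3 - <<'E'
from workcell import get_image
from h import *
for n in("scene","top"):
  s,d=get_image(n);cv2.imwrite(f"pics/f{n}.png",s);np.save(f"pics/f{n}.npy",d)
s=cv2.imread("pics/fscene.png");t=cv2.imread("pics/ftop.png")
cv2.imwrite("pics/f1.png",np.hstack([cv2.resize(s[220:350,200:390],None,fx=2.6,fy=2.6),cv2.resize(t[155:305,326:436],(248,338))]))
E
```

```text
t: 21.95
ee_pos: [0.4844, -0.2476, -0.0074]
tool_rot: [3.142, 0.0, 2.922]
force: [-0.6, -0.0, 0.1]
finger_gap: 0.0385
t: 22.75
ee_pos: [0.4853, -0.2483, 0.1447]
tool_rot: [-3.14, 0.004, 2.922]
force: [-1.2, -0.2, 0.4]
finger_gap: 0.0599
t: 23.55
ee_pos: [0.2693, -0.1992, 0.1415]
tool_rot: [3.141, -0.001, 2.921]
force: [0.8, -0.2, -0.0]
finger_gap: 0.0599
```

View pics/f1.png

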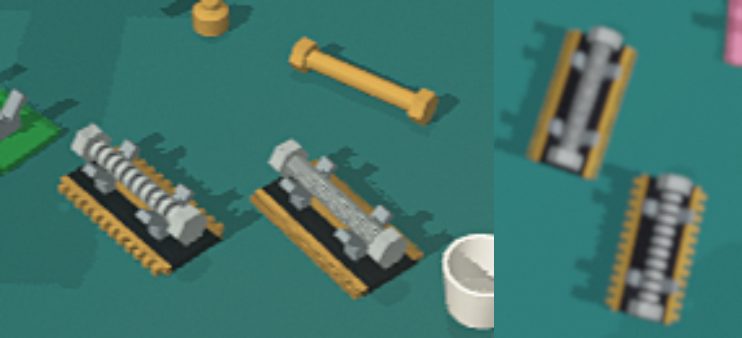

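Both bolts are seated in their own gauges: coarse at scene-crop (138,185), fine at (337,205). One numeric check, then I'll hand in.

Run:
```python
from h import *
d=np.load("pics/fscene.npy")
for n in("scene","top"):
  d=np.load(f"pics/f{n}.npy");P=depthpts(n,d,np.ones(d.shape,bool))
  for k,g in(("coarse",(484,-247.5,167.2)),("fine",(639,-166,162.5))):
    y=np.radians(g[2]);ax=np.array([[np.cos(y),np.sin(y),0],[-np.sin(y),np.cos(y),0],[0,0,1]])
    L=(P*1000-np.r_[g[0],g[1],0])@ax.T
    q=L[(abs(L[:,0])<95)&(abs(L[:,1])<30)&(L[:,2]>26)&(L[:,2]<70)]
    sh=q[(abs(q[:,0])<58)&(abs(abs(q[:,0])-38)>10)];l=[np.percentile(sh[(sh[:,0]*s>0),2],95).round(1) for s in(-1,1)]
    print(n,k,'x',np.percentile(q[:,0],[.5,99.5]).round(1),'shank y',np.percentile(sh[:,1],[3,97]).round(1),'top z -x/+x',l)
from workcell import arm
print(arm.sign_off())
```

```text
scene coarse x [-73.9  76.1] shank y [-7.4 10.9] top z -x/+x [np.float64(48.0), np.float64(48.8)]
scene fine x [-74.8  76.7] shank y [-8.2 10.3] top z -x/+x [np.float64(48.3), np.float64(47.4)]
top coarse x [-73.5  75.9] shank y [-7.7 10.5] top z -x/+x [np.float64(48.9), np.float64(48.9)]
top fine x [-74.2  74.6] shank y [-8.2  9.9] top z -x/+x [np.float64(49.7), np.float64(49.9)]
the job is handed in; nothing more can be done
None
```

The job is handed in. The fine bolt lies in the fine-notched gauge and the coarse bolt in the broad-notched gauge. Both are released, and the arm is clear at about 23.6 s of the 61 s allowed.

**Last checks, from both cameras:**
- Each bolt is centred within about 1–2 mm lengthwise and sideways and lies level (ends within about 1 mm).
- The shank tops read 47–50 mm by depth, which puts the axes at roughly 38–40 mm. The gripper's height at contact pointed to 36 mm instead. Both figures are inside the 28–43 mm window, and the difference is within depth noise.
- Set-down contact forces were about 12 N or less, and the wrist force read near zero after each release.

**What went wrong:** the reported TCP height was about 33 mm lower than the real fingertips. My first grasp therefore closed in the air above the fine bolt without touching it. I measured the offset from depth, corrected for it, and saw the same offset at every later grasp and placing.

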